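# Check three spring latches and tray the good one

## Task

Three loose door latches have come back for checking: push each one's button straight down until it clicks and stays in, and feel how much force it takes. Exactly one of them releases within the limits of 6 to 12 N; the others are too weak and too stiff. Set that good one down upright, flat on the floor of the small steel parts tray, and leave the other two latches, the tray and everything else standing where they are.

Things in the scene. Friction and masses are not known exactly. Their poses are not given: they have to be found in the camera images.
- latch_1: one of three look-alike loose spring latches in a row, 0.2 to 0.4 kg: steel foot 40 x 36 x 4 mm (x, y, z), aluminium housing 34 x 24 mm up to 44 mm height, round dark grey button on top; tongue 12 x 8 mm juts 8 mm from the -x face at 30 mm height, draws in with the button. Origin: centre of the foot's underside, z up. Grip the housing across y (24 mm).
- latch_1_top (a point): centre of the button's top face (18 mm across), 58 mm above the foot's underside when up, 50 mm when clicked; moves with the button
- latch_1_button (a joint): button travel in m: 0 up, 0.008 in. The force rises to its peak (the release force) near 3 mm, falls to nothing at 5 mm, then it snaps on by itself to 8 mm and stays (clicked). Of the three, one peaks under 5 N, one at 7 to 11 N, one at 14 to 20 N, in no known order: measure it. Press at 20 mm/s or slower: speed adds to the force
- latch_2: one of three look-alike loose spring latches in a row, 0.2 to 0.4 kg: steel foot 40 x 36 x 4 mm (x, y, z), aluminium housing 34 x 24 mm up to 44 mm height, round dark grey button on top; tongue 12 x 8 mm juts 8 mm from the -x face at 30 mm height, draws in with the button. Origin: centre of the foot's underside, z up. Grip the housing across y (24 mm).
- latch_2_top (a point): centre of the button's top face (18 mm across), 58 mm above the foot's underside when up, 50 mm when clicked; moves with the button
- latch_2_button (a joint): button travel in m: 0 up, 0.008 in. The force rises to its peak (the release force) near 3 mm, falls to nothing at 5 mm, then it snaps on by itself to 8 mm and stays (clicked). Of the three, one peaks under 5 N, one at 7 to 11 N, one at 14 to 20 N, in no known order: measure it. Press at 20 mm/s or slower: speed adds to the force
- latch_3: one of three look-alike loose spring latches in a row, 0.2 to 0.4 kg: steel foot 40 x 36 x 4 mm (x, y, z), aluminium housing 34 x 24 mm up to 44 mm height, round dark grey button on top; tongue 12 x 8 mm juts 8 mm from the -x face at 30 mm height, draws in with the button. Origin: centre of the foot's underside, z up. Grip the housing across y (24 mm).
- latch_3_top (a point): centre of the button's top face (18 mm across), 58 mm above the foot's underside when up, 50 mm when clicked; moves with the button
- latch_3_button (a joint): button travel in m: 0 up, 0.008 in. The force rises to its peak (the release force) near 3 mm, falls to nothing at 5 mm, then it snaps on by itself to 8 mm and stays (clicked). Of the three, one peaks under 5 N, one at 7 to 11 N, one at 14 to 20 N, in no known order: measure it. Press at 20 mm/s or slower: speed adds to the force
- tray: small open steel parts tray, loose, empty, 70 x 100 x 14 mm (x, y, z), walls 2 mm, floor 2 mm thick, to the left of the latches; origin: centre of its underside, z up, long side along its y
- wash_bottle: white plastic bottle, 72 mm diameter, 168 mm high, standing behind the latches; a bystander; origin: centre of its underside
- beaker: clear beaker, 52 mm diameter, 70 mm high, standing behind the latches; a bystander; origin: centre of its underside

How it is judged:
By the outcome, as a careful person would: the job done as asked, in the order asked, and still so for the second after the job is handed in, with the robot touching nothing.
It also fails if it takes over 67 s, if anything falls off the work surface, if the arm or the gripper's body presses on something with over 40 N, if the wrist force passes 120 N, or if a joint passes its speed limit or range.

## Robot

A 6-joint arm with a two-finger parallel gripper is mounted at the origin on a cart in front of the work surface, level with it; the furniture and walls round the work are solid. World frame = base frame: x ahead of the robot, y to its left, z up, the work surface at z = 0. Lengths are in m, angles in degrees, forces in N, time in s.
With the tool pointing down it reaches from about 0.325 to 0.775 m from the base axis. Payload 5.5 kg.
Tool frame: the origin (TCP) lies at the very end of the fingers, on their centre line; the grasp point (between the pads) lies 19 mm behind it; z points along the fingers, y is the line along which they close (so a half turn about z gives the same grasp; the last joint's range is limited). The gripper opens to 88 mm and grips with 3 to 60 N. Pads are 20 mm wide; open, the fingers measure 115 mm over their backs; the gripper's body (75 mm by 178 mm) begins 61 mm behind the grasp point.
Start: joints at [-72.29, 5.22, 70.514, -0, 104.267, -3.249], TCP at [0.215, -0.56, 0.223] pointing down, gripper open.
Joint ranges: [-164.24, 164.24], [-49.07, 125.15], [9.68, 141.18], [-86.29, 266.29], [3.28, 154.24], [-151.56, 151.56]. Speed limits (degrees/s): [147.25, 147.25, 172.46, 180, 180, 180].

## Interface

Orientations are given as [roll, pitch, yaw] about the fixed x, y, z axes, in that order (R = Rz(yaw) Ry(pitch) Rx(roll)).
In Python, from bench import status, capture, camera_model, order, regions_of gives the robot as it stands. The module is installed in compiled form; this text tells all that it offers.
- The arm moves only by the shell command python3 -m crank 'ROWS'. ROWS is JSON, a list of rows, each an object with "offset": the shift along the world's x, y, z each as a share of 0.2 m, from -1 to 1, a list of three; "yaw": the turn about the world's z as a share of 90 degrees, from -1 to 1; "hand": the opening, from 0 (shut) to 1 (fully open). In form: [{"offset": [x, y, z], "yaw": yaw, "hand": hand}, ...]. A call has 1 to 20 rows; each row is the pose to reach, as a shift and turn from the pose commanded when the call began; what a row does not reach only later rows make up. A row lasts 1/8 s, in which the tool goes at most 62.5 mm and 10.7 degrees, less where a joint would pass 70% of its speed; a pose out of reach is approached as far as the arm can. A call with a number of a shift or a turn outside -1 to 1 is refused whole. A call with a gripper value outside its range is refused whole. The fingers move at their own pace and stop on an object; the grip force is fixed at half the most. Time passes only in rows, so rows that repeat a pose let the fingers close. It gives the time, the measured TCP pose, the force, the opening and the grip force at its end, in the units of the state.
- status.sense(): the state, without advancing time (a new reading comes with each control period).
- capture(name): name is "scene" or "side" or "wrist"; returns the picture (384x512x3 uint8, red, green, blue); there is no depth.
- camera_model(name): a dict with "fx", "fy", "cx", "cy" (pixels), "D" ([k1, k2, p1, p2, k3] as OpenCV has them; the pictures are not rectified), "pose" (4x4, takes a point from camera to world coordinates). Camera axes: x right, y down, z forward; pixel columns grow to the right and rows downward; lengths in m; the calibration is good to about 2 mm. A picture is of the moment at which its call begins: read the wrist's pose just before it. camera_model takes no time and is no camera call; for the wrist camera it gives the pose at the moment of the call.
- order.hand_in(): hands the job in; it is judged then, once.
Trained networks look in the newest picture that a camera, given by its name, has taken for a name from the list of things; names that differ only in an ending like _2 or _b are one class to them, and where a whole thing is asked for, a point or a joint stands for the part that bears it (a point fixed in the world has none). Each returns a list of dicts, best first, with "conf" (0 to 1); they miss things now and then, are a little off and sometimes report something else, mostly with a low value. They report only what shows in the picture. A call takes as long as a camera call.
- regions_of(camera, thing): "mask" (384x512 bool, what is visible of it) and "extent" ([left, top, width, height] in pixels, round what is visible of it).
The state is a dict: "t": time; "joints": joint angles; "dq": joint speeds; "joint_efforts": joint torques, N m; "eef_pos": TCP position; "tcp_rot": TCP orientation; "ft_force": force on the tool from outside, world axes, zero at the start; "torque": the same for the moment, N m; "finger_gap": finger opening in m; "gripper_force": force on a finger pad.
Only numpy, scipy, OpenCV 4.12 (cv2) and the standard library are available. Lean on these libraries where they do the work, as an engineer would, in place of code of your own. Each camera call takes 0.05 s, during which the arm holds its last target. There are 200 camera calls.

## Working session

There is one attempt and no reset: what is moved stays moved. The work goes in short steps, Python scripts to look and compute and a shell command to move; the robot and the scene stay as the last step left them, time stands still between calls to the robot, and variables do not carry over. Pictures are saved under pics/ and viewed, at most 10 in all, crops included, and the job is handed in when it is done.

```bash
mkdir -p pics; cat > h.py <<'E'
import numpy as np, cv2
from bench import status, capture, camera_model, order, regions_of
def ray(cam,uv):
    m=camera_model(cam);K=np.array([[m['fx'],0,m['cx']],[0,m['fy'],m['cy']],[0,0,1]])
    p=cv2.undistortPoints(np.array(uv,float).reshape(-1,1,2),K,np.array(m['D'],float)).reshape(-1,2)
    T=np.array(m['pose']);d=np.c_[p,np.ones(len(p))]@T[:3,:3].T
    return T[:3,3],d
def at_z(cam,uv,z):
    o,d=ray(cam,uv);return o+d*((z-o[2])/d[:,2])[:,None]
def proj(cam,P):
    m=camera_model(cam);K=np.array([[m['fx'],0,m['cx']],[0,m['fy'],m['cy']],[0,0,1]])
    T=np.linalg.inv(np.array(m['pose']))
    return cv2.projectPoints(np.array(P,float).reshape(-1,1,3),cv2.Rodrigues(T[:3,:3])[0],T[:3,3],K,np.array(m['D'],float))[0].reshape(-1,2)
E
python3 - <<'E'
from h import *
np.set_printoptions(precision=3,suppress=True)
s=status.sense();print(s)
ims=[]
for c in ['scene','side']:
    im=capture(c);ims.append(im)
    print(c,np.array(camera_model(c)['pose'])[:3,3])
    for t in ['latch_1','latch_1_top','tray','wash_bottle','beaker']:
        for r in regions_of(c,t):
            ys,xs=np.nonzero(r['mask']);cen=(xs.mean(),ys.mean())
            print(t,round(r['conf'],2),r['extent'],np.array(cen),at_z(c,[cen],{'latch_1':.03,'latch_1_top':.056,'tray':.005}.get(t,.05))[0])
cv2.imwrite('pics/a.png',cv2.resize(np.vstack(ims),(800,1200))[:600,:,::-1]);cv2.imwrite('pics/b.png',cv2.resize(ims[1],(800,600))[:,:,::-1])
E
```

```text
{'t': 0.0, 'joints': array([-72.29 ,   5.261,  70.578,  -0.002, 104.267,  -3.25 ]), 'dq': array([-0.033, -0.039,  0.002, -0.012,  0.035, -0.109]), 'joint_efforts': array([ -0.002, -44.645, -40.645,   0.07 ,   0.029,  -0.   ]), 'eef_pos': array([ 0.215, -0.56 ,  0.222]), 'tcp_rot': array([-179.894,   -0.004,   20.959]), 'ft_force': array([ 0.901, -0.424,  0.125]), 'torque': array([-0.041, -0.014,  0.092]), 'gripper_force': 0.0, 'finger_gap': 0.08797993821208709}
scene [0.259 0.506 0.634]
latch_1 0.93 [267.1, 201.7, 18.6, 26.5] [276.577 214.269] [ 0.513 -0.069  0.03 ]
latch_1 0.82 [316.7, 153.3, 17.6, 21.2] [325.604 165.068] [ 0.481 -0.299  0.03 ]
latch_1 0.56 [284.8, 174.2, 19.8, 26.9] [295.328 188.203] [ 0.513 -0.173  0.03 ]
latch_1_top 0.6 [296.7, 172.3, 2.6, 8.3] [295.885 179.058] [ 0.514 -0.176  0.056]
tray 0.61 [197.0, 280.5, 57.3, 58.6] [224.628 309.418] [0.496 0.184 0.005]
wash_bottle 0.68 [195.1, 131.4, 32.6, 69.9] [212.896 167.366] [ 0.721 -0.126  0.05 ]
beaker 0.95 [255.9, 137.6, 16.5, 29.4] [263.479 152.848] [ 0.638 -0.244  0.05 ]
beaker 0.48 [289.7, 175.9, 10.7, 9.3] [295.561 178.895] [ 0.518 -0.184  0.05 ]
side [0.317 0.708 0.619]
latch_1 0.86 [285.2, 177.7, 10.7, 21.1] [290.304 190.642] [ 0.513 -0.164  0.03 ]
latch_1 0.79 [273.3, 198.4, 15.8, 27.4] [280.513 212.639] [ 0.513 -0.061  0.03 ]
latch_1 0.75 [298.8, 155.2, 21.3, 20.7] [310.613 169.646] [ 0.482 -0.29   0.03 ]
tray 0.87 [244.3, 271.3, 32.2, 46.8] [264.992 292.401] [0.482 0.179 0.005]
beaker 0.74 [257.2, 154.0, 0.7, 27.0] [258.446 166.5  ] [ 0.625 -0.233  0.05 ]
```

View pics/a.png

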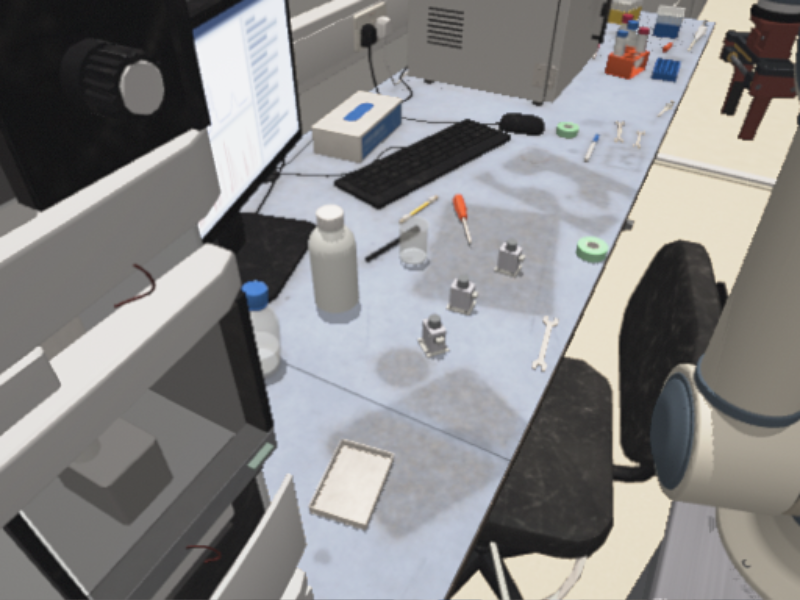

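View pics/b.png

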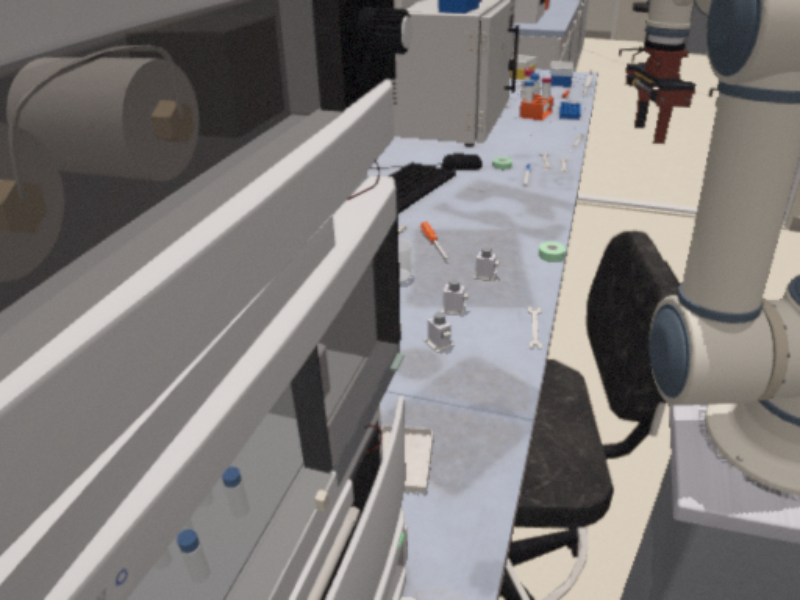

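The scene picture shows the three latches at about (277,214), (295,188) and (326,165) in native pixels. The tray is at (225,309), with the hood to its left. Next I'll look from the wrist camera.

```bash
python3 -m crank '[{"offset":[0.3,0.3,0.2],"yaw":-0.1,"hand":0.5},{"offset":[0.6,0.6,0.4],"yaw":-0.2,"hand":0},{"offset":[1,1,0.4],"yaw":-0.23,"hand":0},{"offset":[1,1,0.4],"yaw":-0.23,"hand":0},{"offset":[1,1,0.4],"yaw":-0.23,"hand":0},{"offset":[1,1,0.4],"yaw":-0.23,"hand":0}]'
python3 -m crank '[{"offset":[0,0.3,0],"yaw":0,"hand":0},{"offset":[0,0.6,0],"yaw":0,"hand":0},{"offset":[0,0.9,0],"yaw":0,"hand":0},{"offset":[0,0.9,0],"yaw":0,"hand":0},{"offset":[0,0.9,0],"yaw":0,"hand":0}]'
cat > look.py <<'E'
import sys
from h import *
np.set_printoptions(precision=4,suppress=True)
s=status.sense();print(s['t'],s['eef_pos'],s['tcp_rot'],s['ft_force'])
print(np.array(camera_model('wrist')['pose']))
im=capture('wrist')
for t in ['latch_1','latch_1_top','tray']:
    for r in regions_of('wrist',t):
        ys,xs=np.nonzero(r['mask']);cen=(xs.mean(),ys.mean())
        print(t,round(r['conf'],2),r['extent'],np.array(cen),at_z('wrist',[cen],{'latch_1':.03,'latch_1_top':.058,'tray':.005}[t])[0])
cv2.imwrite(sys.argv[1],cv2.resize(im,(800,600))[:,:,::-1])
np.save(sys.argv[1]+'.npy',im)
E
python3 look.py pics/c.png
```

```text
t: 1.35
eef_pos: [0.4167, -0.3581, 0.3036]
tcp_rot: [180.0, -0.1, 0.5]
ft_force: [-0.4, -1.0, -0.5]
finger_gap: 0.0316
gripper_force: 0.0
t: 1.98
eef_pos: [0.4144, -0.1812, 0.3026]
tcp_rot: [180.0, 0.0, 0.2]
ft_force: [0.2, -0.6, -0.4]
finger_gap: 0.0007
gripper_force: 0.0
1.975 [ 0.4144 -0.1812  0.3026] [179.9517   0.0021   0.2268] [ 0.1547 -0.5729 -0.427 ]
[[ 0.0043 -0.9536 -0.3012  0.4987]
 [-1.     -0.0042 -0.001  -0.1807]
 [-0.0003  0.3012 -0.9536  0.4642]
 [ 0.      0.      0.      1.    ]]
latch_1 0.86 [166.7, 78.7, 36.7, 31.4] [185.1215  93.1282] [ 0.5151 -0.0793  0.03  ]
latch_1 0.86 [322.1, 103.3, 30.0, 27.4] [335.9972 114.9873] [ 0.4847 -0.3027  0.03  ]
latch_1 0.78 [242.8, 79.3, 19.5, 30.4] [252.5     92.4023] [ 0.516  -0.1779  0.03  ]
latch_1_top 0.64 [249.1, 87.0, 10.8, 11.7] [252.9151  91.3302] [ 0.5163 -0.1787  0.058 ]
latch_1_top 0.16 [0.0, 77.7, 67.6, 58.1] [ 29.2059 107.7243] [0.4973 0.1396 0.058 ]
tray 0.97 [0.6, 77.6, 66.1, 58.3] [ 29.4086 107.4078] [0.4975 0.1813 0.005 ]
```

View pics/c.png

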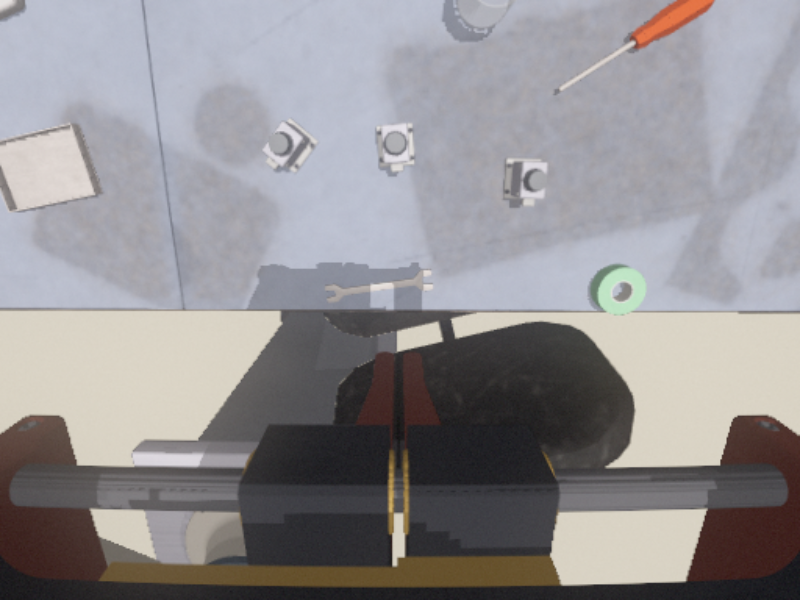

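The wrist view shows the buttons at native (179,91), (253,91) and (343,115). The tray is at about (29,107). I'll refine these on an enlarged crop.

```bash
python3 - <<'E'
from h import *
im=np.load('pics/c.png.npy');o=[]
for u,v in [(182,92),(253,93),(338,115),(32,107)]:
    h=40 if u==32 else 22
    u0=max(u-h,0);c=im[v-h:v+h,u0:u0+2*h]
    o.append(cv2.resize(c,(396,296 if 0 else 396),interpolation=cv2.INTER_CUBIC)[48:348])
cv2.imwrite('pics/d.png',np.vstack([np.hstack(o[:2]),np.hstack(o[2:])])[:,:,::-1])
E
```

```text
(no output)
```

View pics/d.png

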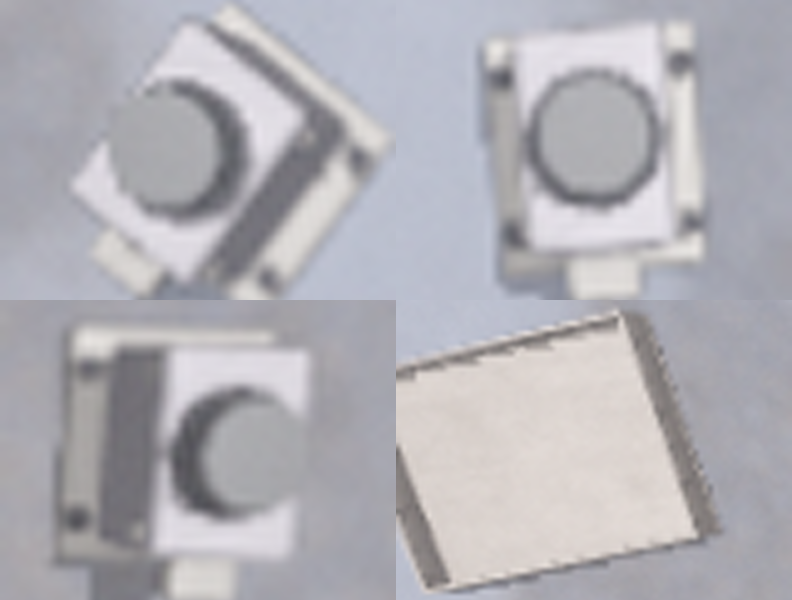

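```bash
python3 - <<'E'
from h import *
np.set_printoptions(precision=4,suppress=True)
D={'A':((160,70+48/9),(163,150),[(72,183),(190,22),(305,118),(187,279)]),
'B':((231-396/9,71+48/9),(595,138),[(525,250),(515,40),(658,25),(668,240)]),
'C':((316,93+48/9-300/9),(257,453),[(150,555),(163,350),(308,350),(292,555)])}
for k,(o,b,c) in D.items():
    f=lambda p:(np.array(p)/9+o-0.5+0.5/9)
    B=at_z('wrist',[f(b)],.058)[0]; C=at_z('wrist',[f(p) for p in c],.044)
    x=(C[1]+C[2]-C[0]-C[3])/2;y=(C[0]+C[1]-C[2]-C[3])/2
    print(k,B,C.mean(0),np.linalg.norm(x),np.linalg.norm(y),np.degrees([np.arctan2(x[1],x[0]),np.arctan2(-y[0],y[1])]))
E
```

```text
A [ 0.5162 -0.0756  0.058 ] [ 0.5165 -0.0759  0.044 ] 0.0314308980669925 0.022457122271662317 [-40.2835 -40.0544]
B [ 0.5164 -0.1782  0.058 ] [ 0.5168 -0.1775  0.044 ] 0.03169777610754497 0.022490938453654047 [2.8501 4.8588]
C [ 0.4859 -0.3061  0.058 ] [ 0.4853 -0.3057  0.044 ] 0.031966645337811135 0.023224066000762968 [0.8434 0.5484]
```

```bash
python3 -m crank '[{"offset":[0.5075,0.01,0],"yaw":0,"hand":0},{"offset":[0.5075,0.01,-0.3],"yaw":0,"hand":0},{"offset":[0.5075,0.01,-0.6],"yaw":0,"hand":0},{"offset":[0.5075,0.01,-0.9],"yaw":0,"hand":0},{"offset":[0.5075,0.01,-1],"yaw":0,"hand":0},{"offset":[0.5075,0.01,-1],"yaw":0,"hand":0}]'
python3 -m crank '[{"offset":[0,0,-0.1],"yaw":0,"hand":0},{"offset":[0,0,-0.19],"yaw":0,"hand":0},{"offset":[0,0,-0.2],"yaw":0,"hand":0},{"offset":[0,0,-0.2],"yaw":0,"hand":0},{"offset":[0,0,-0.2],"yaw":0,"hand":0}]'
python3 -c "
from bench import status;s=status.sense();print(s['eef_pos'],s['tcp_rot'],s['ft_force'],s['torque'])"
```

```text
t: 2.92
eef_pos: [0.5145, -0.1787, 0.0995]
tcp_rot: [-179.9, 0.3, 0.2]
ft_force: [-0.3, -0.2, 0.6]
finger_gap: 0.0006
gripper_force: 0.0
t: 3.55
eef_pos: [0.5166, -0.1785, 0.0636]
tcp_rot: [180.0, -0.1, 0.3]
ft_force: [-0.1, 0.7, -0.3]
finger_gap: 0.0004
gripper_force: 0.0
[ 0.5166008  -0.17847673  0.0635537 ] [ 1.79967014e+02 -8.00921895e-02  2.62336018e-01] [-0.14474173  0.66069502 -0.30028642] [ 0.03659235  0.0057293  -0.07689384]
```

```bash
f(){ grep -E "^t:|eef|ft_" | tr '\n' ' '; echo; }
python3 -m crank '[{"offset":[0,0,-0.01],"yaw":0,"hand":0},{"offset":[0,0,-0.02],"yaw":0,"hand":0},{"offset":[0,0,-0.02],"yaw":0,"hand":0}]' | f
python3 -m crank '[{"offset":[0,0,-0.0025],"yaw":0,"hand":0}]' | f
python3 -m crank '[{"offset":[0,0,-0.0025],"yaw":0,"hand":0}]' | f
python3 -m crank '[{"offset":[0,0,-0.0025],"yaw":0,"hand":0}]' | f
python3 -m crank '[{"offset":[0,0,-0.0025],"yaw":0,"hand":0}]' | f
python3 -m crank '[{"offset":[0,0,-0.0025],"yaw":0,"hand":0}]' | f
python3 -m crank '[{"offset":[0,0,-0.0025],"yaw":0,"hand":0}]' | f
python3 -m crank '[{"offset":[0,0,-0.0025],"yaw":0,"hand":0}]' | f
python3 -m crank '[{"offset":[0,0,-0.0025],"yaw":0,"hand":0}]' | f
python3 -m crank '[{"offset":[0,0,-0.0025],"yaw":0,"hand":0}]' | f
python3 -m crank '[{"offset":[0,0,-0.0025],"yaw":0,"hand":0}]' | f
python3 -m crank '[{"offset":[0,0,-0.0025],"yaw":0,"hand":0}]' | f
python3 -m crank '[{"offset":[0,0,-0.0025],"yaw":0,"hand":0}]' | f
python3 -m crank '[{"offset":[0,0,-0.0025],"yaw":0,"hand":0}]' | f
python3 -m crank '[{"offset":[0,0,-0.0025],"yaw":0,"hand":0}]' | f
```

```text
t: 3.92 eef_pos: [0.516, -0.1783, 0.0584] ft_force: [-0.0, -0.2, -0.7] 
t: 4.05 eef_pos: [0.5161, -0.1783, 0.0582] ft_force: [-0.1, 0.4, 2.1] 
t: 4.18 eef_pos: [0.5162, -0.1783, 0.058] ft_force: [-1.2, 0.6, 4.0] 
t: 4.3 eef_pos: [0.5162, -0.1784, 0.0578] ft_force: [-1.8, 1.1, 5.5] 
t: 4.42 eef_pos: [0.5163, -0.1784, 0.0576] ft_force: [-2.8, 1.6, 7.7] 
t: 4.55 eef_pos: [0.5163, -0.1784, 0.0575] ft_force: [-3.5, 1.1, 8.5] 
t: 4.68 eef_pos: [0.5164, -0.1784, 0.0573] ft_force: [-3.7, 2.1, 9.8] 
t: 4.8 eef_pos: [0.5165, -0.1785, 0.0571] ft_force: [-3.7, 1.1, 11.7] 
t: 4.92 eef_pos: [0.5165, -0.1785, 0.057] ft_force: [-5.3, 2.0, 12.8] 
t: 5.05 eef_pos: [0.5166, -0.1785, 0.0568] ft_force: [-5.2, 2.3, 14.2] 
t: 5.18 eef_pos: [0.5167, -0.1785, 0.0566] ft_force: [-6.4, 2.9, 15.3] 
t: 5.3 eef_pos: [0.5167, -0.1785, 0.0564] ft_force: [-6.0, 3.8, 16.1] 
t: 5.42 eef_pos: [0.5167, -0.1786, 0.0561] ft_force: [-7.0, 3.4, 17.6] 
t: 5.55 eef_pos: [0.5168, -0.1786, 0.0559] ft_force: [-7.8, 2.2, 18.1] 
t: 5.68 eef_pos: [0.5168, -0.1786, 0.0555] ft_force: [-7.3, 2.7, 18.6]
```

```bash
f(){ grep -E "^t:|eef|ft_" | tr '\n' ' '; echo; }
python3 -m crank '[{"offset":[0,0,-0.0025],"yaw":0,"hand":0}]' | f
python3 -m crank '[{"offset":[0,0,-0.0025],"yaw":0,"hand":0}]' | f
python3 -m crank '[{"offset":[0,0,-0.0025],"yaw":0,"hand":0}]' | f
python3 -m crank '[{"offset":[0,0,-0.0025],"yaw":0,"hand":0}]' | f
python3 -m crank '[{"offset":[0,0,-0.0025],"yaw":0,"hand":0}]' | f
python3 -m crank '[{"offset":[0,0,-0.0025],"yaw":0,"hand":0}]' | f
```

```text
t: 5.8 eef_pos: [0.5168, -0.1786, 0.0548] ft_force: [-5.9, 1.8, 15.5] 
t: 5.92 eef_pos: [0.5167, -0.1785, 0.0525] ft_force: [0.2, -0.2, 0.1] 
t: 6.05 eef_pos: [0.5163, -0.1784, 0.0502] ft_force: [-1.1, 1.5, 8.3] 
t: 6.18 eef_pos: [0.5164, -0.1784, 0.0502] ft_force: [-2.3, 0.1, 6.9] 
t: 6.3 eef_pos: [0.5164, -0.1785, 0.0502] ft_force: [-2.9, 1.8, 9.5] 
t: 6.42 eef_pos: [0.5165, -0.1785, 0.0501] ft_force: [-3.6, 1.0, 12.7]
```

B clicked at 50 mm with a peak of about 18.6 N, so it is the stiff one. Next is A.

```bash
f(){ grep -E "^t:|eef|ft_" | tr '\n' ' '; echo; }
python3 -m crank '[{"offset":[0,0,0.03],"yaw":0,"hand":0},{"offset":[0,0,0.1],"yaw":0,"hand":0},{"offset":[0,0,0.18],"yaw":0,"hand":0},{"offset":[0,0.25,0.18],"yaw":0,"hand":0},{"offset":[0,0.5115,0.18],"yaw":0,"hand":0},{"offset":[0,0.5115,0.18],"yaw":0,"hand":0},{"offset":[0,0.5115,0.1],"yaw":0,"hand":0},{"offset":[0,0.5115,0.06],"yaw":0,"hand":0},{"offset":[0,0.5115,0.06],"yaw":0,"hand":0},{"offset":[0,0.5115,0.05],"yaw":0,"hand":0},{"offset":[0,0.5115,0.05],"yaw":0,"hand":0}]' | f
python3 -m crank '[{"offset":[0,0,-0.005],"yaw":0,"hand":0}]' | f
python3 -m crank '[{"offset":[0,0,-0.0025],"yaw":0,"hand":0}]' | f
python3 -m crank '[{"offset":[0,0,-0.0025],"yaw":0,"hand":0}]' | f
python3 -m crank '[{"offset":[0,0,-0.0025],"yaw":0,"hand":0}]' | f
python3 -m crank '[{"offset":[0,0,-0.0025],"yaw":0,"hand":0}]' | f
python3 -m crank '[{"offset":[0,0,-0.0025],"yaw":0,"hand":0}]' | f
python3 -m crank '[{"offset":[0,0,-0.0025],"yaw":0,"hand":0}]' | f
python3 -m crank '[{"offset":[0,0,-0.0025],"yaw":0,"hand":0}]' | f
python3 -m crank '[{"offset":[0,0,-0.0025],"yaw":0,"hand":0}]' | f
python3 -m crank '[{"offset":[0,0,-0.0025],"yaw":0,"hand":0}]' | f
python3 -m crank '[{"offset":[0,0,-0.0025],"yaw":0,"hand":0}]' | f
python3 -m crank '[{"offset":[0,0,-0.0025],"yaw":0,"hand":0}]' | f
python3 -m crank '[{"offset":[0,0,-0.0025],"yaw":0,"hand":0}]' | f
```

```text
t: 7.8 eef_pos: [0.5162, -0.0764, 0.0587] ft_force: [-0.9, 0.2, 0.1] 
t: 7.92 eef_pos: [0.5163, -0.0762, 0.058] ft_force: [-0.3, 0.3, -0.1] 
t: 8.05 eef_pos: [0.5163, -0.0761, 0.0575] ft_force: [-0.4, 0.2, 1.2] 
t: 8.18 eef_pos: [0.5163, -0.0761, 0.057] ft_force: [-0.6, -0.6, 1.8] 
t: 8.3 eef_pos: [0.5163, -0.0761, 0.0565] ft_force: [0.6, 0.2, 3.1] 
t: 8.43 eef_pos: [0.5163, -0.0761, 0.056] ft_force: [-0.7, -1.1, 2.8] 
t: 8.55 eef_pos: [0.5163, -0.0761, 0.0554] ft_force: [-0.4, -1.0, 2.3] 
t: 8.68 eef_pos: [0.5163, -0.0761, 0.0548] ft_force: [1.3, -0.8, 2.8] 
t: 8.8 eef_pos: [0.5162, -0.076, 0.054] ft_force: [0.6, 0.5, 1.7] 
t: 8.93 eef_pos: [0.5157, -0.0757, 0.0531] ft_force: [-0.5, -0.7, -0.1] 
t: 9.05 eef_pos: [0.5157, -0.0758, 0.0525] ft_force: [0.2, 1.5, 0.4] 
t: 9.18 eef_pos: [0.5158, -0.0759, 0.0522] ft_force: [0.2, 0.3, -0.1] 
t: 9.3 eef_pos: [0.516, -0.076, 0.0519] ft_force: [-0.0, -0.2, 0.2] 
t: 9.43 eef_pos: [0.5161, -0.076, 0.0516] ft_force: [-0.5, 0.1, -0.3]
```

```bash
f(){ grep -E "^t:|eef|ft_" | tr '\n' ' '; echo; }
python3 -m crank '[{"offset":[0,0,-0.005],"yaw":0,"hand":0},{"offset":[0,0,-0.01],"yaw":0,"hand":0},{"offset":[0,0,-0.0125],"yaw":0,"hand":0}]' | f
python3 -m crank '[{"offset":[0,0,0.03],"yaw":0,"hand":0},{"offset":[0,0,0.1],"yaw":0,"hand":0},{"offset":[0,0,0.18],"yaw":0,"hand":0},{"offset":[0,-0.25,0.18],"yaw":0,"hand":0},{"offset":[-0.05,-0.5,0.18],"yaw":0,"hand":0},{"offset":[-0.1,-0.75,0.18],"yaw":0,"hand":0},{"offset":[-0.154,-1,0.18],"yaw":0,"hand":0}]' | f
python3 -m crank '[{"offset":[0,-0.1515,0],"yaw":0,"hand":0},{"offset":[0,-0.1515,0],"yaw":0,"hand":0},{"offset":[0,-0.1515,-0.06],"yaw":0,"hand":0},{"offset":[0,-0.1515,-0.12],"yaw":0,"hand":0},{"offset":[0,-0.1515,-0.12],"yaw":0,"hand":0}]' | f
python3 -m crank '[{"offset":[0,0,0],"yaw":0,"hand":0}]'|f
```

```text
t: 9.8 eef_pos: [0.5163, -0.076, 0.0503] ft_force: [-3.0, 0.3, 8.1] 
t: 10.68 eef_pos: [0.4853, -0.2778, 0.0866] ft_force: [0.9, -0.6, -0.2] 
t: 11.3 eef_pos: [0.4848, -0.3048, 0.0592] ft_force: [0.2, 0.7, 0.5] 
t: 11.42 eef_pos: [0.4854, -0.3057, 0.0611] ft_force: [0.5, -0.7, 0.1]
```

A's button stopped at 50 mm, so it clicked, and its peak was about 3 N (weak). C should be the good one, so I'll press it.

```bash
f(){ grep -E "^t:|eef|ft_" | tr '\n' ' '; echo; }
python3 -m crank '[{"offset":[0,0,-0.0075],"yaw":0,"hand":0},{"offset":[0,0,-0.015],"yaw":0,"hand":0}]' | f
python3 -m crank '[{"offset":[0,0,-0.0025],"yaw":0,"hand":0},{"offset":[0,0,-0.005],"yaw":0,"hand":0}]' | f
python3 -m crank '[{"offset":[0,0,-0.0025],"yaw":0,"hand":0},{"offset":[0,0,-0.005],"yaw":0,"hand":0}]' | f
python3 -m crank '[{"offset":[0,0,-0.0025],"yaw":0,"hand":0},{"offset":[0,0,-0.005],"yaw":0,"hand":0}]' | f
python3 -m crank '[{"offset":[0,0,-0.0025],"yaw":0,"hand":0}]' | f
python3 -m crank '[{"offset":[0,0,-0.0025],"yaw":0,"hand":0}]' | f
python3 -m crank '[{"offset":[0,0,-0.0025],"yaw":0,"hand":0}]' | f
python3 -m crank '[{"offset":[0,0,-0.0025],"yaw":0,"hand":0}]' | f
python3 -m crank '[{"offset":[0,0,-0.0025],"yaw":0,"hand":0}]' | f
python3 -m crank '[{"offset":[0,0,-0.0025],"yaw":0,"hand":0}]' | f
python3 -m crank '[{"offset":[0,0,-0.0025],"yaw":0,"hand":0}]' | f
python3 -m crank '[{"offset":[0,0,-0.0025],"yaw":0,"hand":0}]' | f
python3 -m crank '[{"offset":[0,0,-0.0025],"yaw":0,"hand":0},{"offset":[0,0,-0.005],"yaw":0,"hand":0}]' | f
python3 -m crank '[{"offset":[0,0,-0.0025],"yaw":0,"hand":0},{"offset":[0,0,-0.005],"yaw":0,"hand":0}]' | f
```

```text
t: 11.68 eef_pos: [0.4855, -0.3064, 0.0584] ft_force: [-0.5, 0.2, 0.6] 
t: 11.92 eef_pos: [0.4855, -0.3064, 0.0577] ft_force: [0.7, 0.8, 3.6] 
t: 12.18 eef_pos: [0.4855, -0.3064, 0.0569] ft_force: [-1.4, 1.9, 5.8] 
t: 12.42 eef_pos: [0.4856, -0.3065, 0.0563] ft_force: [-1.8, 1.7, 9.0] 
t: 12.55 eef_pos: [0.4856, -0.3065, 0.056] ft_force: [-2.4, 1.7, 8.5] 
t: 12.68 eef_pos: [0.4855, -0.3065, 0.0556] ft_force: [-2.6, 2.1, 8.8] 
t: 12.8 eef_pos: [0.4856, -0.3065, 0.0551] ft_force: [-3.5, 3.2, 8.5] 
t: 12.92 eef_pos: [0.4855, -0.3065, 0.0544] ft_force: [-1.2, 1.7, 4.9] 
t: 13.05 eef_pos: [0.4854, -0.3064, 0.0529] ft_force: [0.1, -0.6, -0.8] 
t: 13.18 eef_pos: [0.4851, -0.3063, 0.0515] ft_force: [0.6, -0.8, 0.0] 
t: 13.3 eef_pos: [0.4851, -0.3062, 0.051] ft_force: [0.8, 0.3, -0.6] 
t: 13.42 eef_pos: [0.4852, -0.3063, 0.0507] ft_force: [-0.0, -0.4, 0.4] 
t: 13.68 eef_pos: [0.4853, -0.3063, 0.0503] ft_force: [-0.7, 0.9, 2.7] 
t: 13.92 eef_pos: [0.4854, -0.3064, 0.0502] ft_force: [-3.3, 2.5, 7.8]
```

C peaked at about 9 N and clicked, so it is the good one. Next I'll lift, open, and grasp it across y.

```bash
f(){ grep -E "^t:|eef|ft_|gap|grip" | tr '\n' ' '; echo; }
python3 -m crank '[{"offset":[0,0,0.05],"yaw":0,"hand":0},{"offset":[0,0,0.15],"yaw":0.01,"hand":0.6},{"offset":[0,0,0.15],"yaw":0.01,"hand":0.6},{"offset":[0,0,0.15],"yaw":0.01,"hand":0.6},{"offset":[0,0,0.15],"yaw":0.01,"hand":0.6}]' | f
python3 -m crank '[{"offset":[0,0,0],"yaw":0,"hand":0.6},{"offset":[0,0,0],"yaw":0,"hand":0.6}]' | f
```

```text
t: 14.55 eef_pos: [0.485, -0.3061, 0.0784] ft_force: [-0.0, 0.9, 0.2] finger_gap: 0.0369 gripper_force: 0.0 
t: 14.8 eef_pos: [0.4852, -0.3062, 0.0788] ft_force: [-0.4, -1.1, 0.0] finger_gap: 0.0526 gripper_force: 0.0
```

```bash
f(){ grep -E "^t:|eef|ft_|gap|grip" | tr '\n' ' '; echo; }
python3 -m crank '[{"offset":[0,0,-0.1],"yaw":0,"hand":0.6},{"offset":[0,0,-0.2],"yaw":0,"hand":0.6},{"offset":[0,0,-0.29],"yaw":0,"hand":0.6},{"offset":[0,0,-0.3175],"yaw":0,"hand":0.6},{"offset":[0,0,-0.3175],"yaw":0,"hand":0.6}]' | f
python3 -m crank '[{"offset":[0,0,0],"yaw":0,"hand":0.35},{"offset":[0,0,0],"yaw":0,"hand":0.28},{"offset":[0,0,0],"yaw":0,"hand":0.2},{"offset":[0,0,0],"yaw":0,"hand":0},{"offset":[0,0,0],"yaw":0,"hand":0},{"offset":[0,0,0],"yaw":0,"hand":0},{"offset":[0,0,0],"yaw":0,"hand":0},{"offset":[0,0,0],"yaw":0,"hand":0}]' | f
```

```text
t: 15.42 eef_pos: [0.4851, -0.3061, 0.015] ft_force: [0.0, -0.7, 0.2] finger_gap: 0.0526 gripper_force: 0.0 
t: 16.42 eef_pos: [0.4856, -0.3066, 0.0161] ft_force: [0.0, -0.2, 5.6] finger_gap: 0.0243 gripper_force: 29.8
```

```bash
f(){ grep -E "^t:|eef|ft_|gap|grip" | tr '\n' ' '; echo; }
python3 -m crank '[{"offset":[0,0,0.05],"yaw":0,"hand":0},{"offset":[0,0,0.2],"yaw":0,"hand":0},{"offset":[0,0,0.4],"yaw":0,"hand":0},{"offset":[0,0,0.6],"yaw":0,"hand":0},{"offset":[0,0.2,0.8],"yaw":0,"hand":0},{"offset":[-0.1,0.4,1],"yaw":0,"hand":0},{"offset":[-0.2,0.6,1],"yaw":0,"hand":0},{"offset":[-0.3,0.8,1],"yaw":0,"hand":0},{"offset":[-0.3,1,1],"yaw":0,"hand":0}]' | f
python3 -m crank '[{"offset":[0,0.2,0.1],"yaw":0,"hand":0},{"offset":[0,0.4,0.2],"yaw":0,"hand":0},{"offset":[0,0.6,0.3],"yaw":0,"hand":0},{"offset":[0,0.7,0.3],"yaw":0,"hand":0},{"offset":[0,0.7,0.3],"yaw":0,"hand":0},{"offset":[0,0.7,0.3],"yaw":0,"hand":0}]' | f
python3 look.py pics/e.png
```

```text
t: 17.55 eef_pos: [0.4238, -0.105, 0.2153] ft_force: [0.7, 0.0, -3.4] finger_gap: 0.0239 gripper_force: 29.8 
t: 18.3 eef_pos: [0.425, 0.0333, 0.2749] ft_force: [0.9, 0.2, -3.0] finger_gap: 0.0237 gripper_force: 29.8 
18.3 [0.425  0.0333 0.2749] [179.9826   0.1053   1.152 ] [ 0.9119  0.1931 -3.0388]
[[ 0.0204 -0.9528 -0.3028  0.5096]
 [-0.9998 -0.0197 -0.0054  0.035 ]
 [-0.0008  0.3028 -0.953   0.4364]
 [ 0.      0.      0.      1.    ]]
latch_1 0.97 [385.0, 88.0, 36.1, 31.6] [402.6592 102.731 ] [ 0.5174 -0.1714  0.03  ]
latch_1 0.86 [227.7, 206.9, 55.0, 84.9] [254.4401 246.1436] [0.2914 0.0311 0.03  ]
latch_1 0.73 [311.2, 87.7, 38.2, 30.0] [331.8254 100.4019] [ 0.5175 -0.0715  0.03  ]
tray 0.75 [115.0, 82.0, 79.9, 58.7] [153.5564 110.717 ] [0.4988 0.185  0.005 ]
```

View pics/e.png

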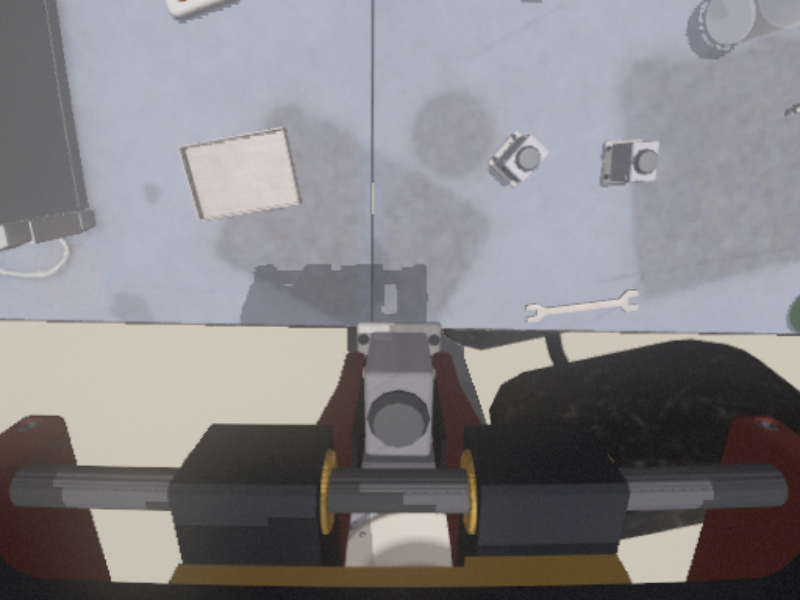

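The latch hangs upright in the grip. The tray is in full view with rim corners near (180,148), (284,128), (300,205) and (203,220) in 800-px coordinates. The hood's edge is at x≈90.

```bash
python3 - <<'E'
from h import *
np.set_printoptions(precision=4,suppress=True)
capture('wrist')
r=regions_of('wrist','tray')[0]
cs,_=cv2.findContours(r['mask'].astype(np.uint8),cv2.RETR_EXTERNAL,cv2.CHAIN_APPROX_NONE)
c=max(cs,key=cv2.contourArea)
q=cv2.boxPoints(cv2.minAreaRect(c));print(q*1.5625)
for z in(.0,.014):
  w=at_z('wrist',c.reshape(-1,2),z)[:,:2].astype(np.float32);R=cv2.minAreaRect(w*1000);print(z,R)
C=at_z('wrist',np.array([(180,148),(284,128),(300,205),(203,220)])/1.5625-.2,.014)
print(C,C.mean(0),[np.linalg.norm(C[i]-C[(i+1)%4]) for i in range(4)])
for z in(0,.3,.4): print(z,at_z('wrist',np.array([(90,220),(60,0)])/1.5625,z))
s=status.sense();print(s['eef_pos'],s['tcp_rot'])
E
```

```text
[[175.4563 145.5574]
 [287.4854 124.9204]
 [301.9026 203.1857]
 [189.8736 223.8226]]
0.0 ((496.7588806152344, 187.69488525390625), (73.39605712890625, 109.07340240478516), 10.011697769165039)
0.014 ((497.1707763671875, 182.79611206054688), (71.04521942138672, 105.57974243164062), 10.011725425720215)
[[0.5213 0.2366 0.014 ]
 [0.5394 0.1391 0.014 ]
 [0.4709 0.1275 0.014 ]
 [0.4554 0.222  0.014 ]] [0.4967 0.1813 0.014 ] [np.float64(0.09917446275151906), np.float64(0.06946910930619389), np.float64(0.0957661450151403), np.float64(0.06745844293046986)]
0 [[0.4521 0.3441 0.    ]
 [0.6484 0.3396 0.    ]]
0.3 [[0.4916 0.1318 0.3   ]
 [0.5531 0.1304 0.3   ]]
0.4 [[0.5047 0.061  0.4   ]
 [0.5214 0.0606 0.4   ]]
[0.4253 0.0331 0.2755] [179.9983   0.0188   1.0965]
```

```bash
f(){ grep -E "^t:|eef|ft_|gap|grip" | tr '\n' ' '; echo; }
python3 -m crank '[{"offset":[0,0.15,0],"yaw":0.05,"hand":0},{"offset":[0,0.3,0],"yaw":0.1,"hand":0},{"offset":[0,0.4,0],"yaw":0.1,"hand":0},{"offset":[0,0.4,0],"yaw":0.1,"hand":0},{"offset":[0,0.4,0],"yaw":0.1,"hand":0}]' | f
python3 look.py pics/g.png
```

```text
t: 19.23 eef_pos: [0.4254, 0.1131, 0.2756] ft_force: [-0.9, -0.1, -3.1] finger_gap: 0.0244 gripper_force: 29.8 
19.225 [0.4254 0.1131 0.2756] [179.9737   0.0114  10.1339] [-0.8739 -0.0871 -3.1208]
[[ 0.1762 -0.9386 -0.2965  0.5084]
 [-0.9843 -0.1682 -0.0525  0.1278]
 [-0.0006  0.3011 -0.9536  0.4372]
 [ 0.      0.      0.      1.    ]]
latch_1 0.88 [368.6, 109.9, 45.3, 30.8] [392.1975 124.8045] [ 0.5172 -0.0697  0.03  ]
latch_1 0.77 [228.8, 203.9, 55.3, 87.2] [254.5178 246.0819] [0.2939 0.0899 0.03  ]
latch_1 0.66 [434.1, 121.6, 42.0, 31.2] [455.9899 138.0673] [ 0.517  -0.1694  0.03  ]
latch_1_top 0.21 [397.2, 119.8, 12.7, 14.5] [401.748  126.4882] [ 0.5169 -0.0695  0.058 ]
latch_1_top 0.21 [227.1, 205.2, 55.4, 85.2] [254.4121 246.3698] [0.3082 0.0926 0.058 ]
tray 0.68 [179.3, 80.1, 74.8, 51.7] [215.3319 105.2207] [0.498 0.185 0.005]
```

View pics/g.png

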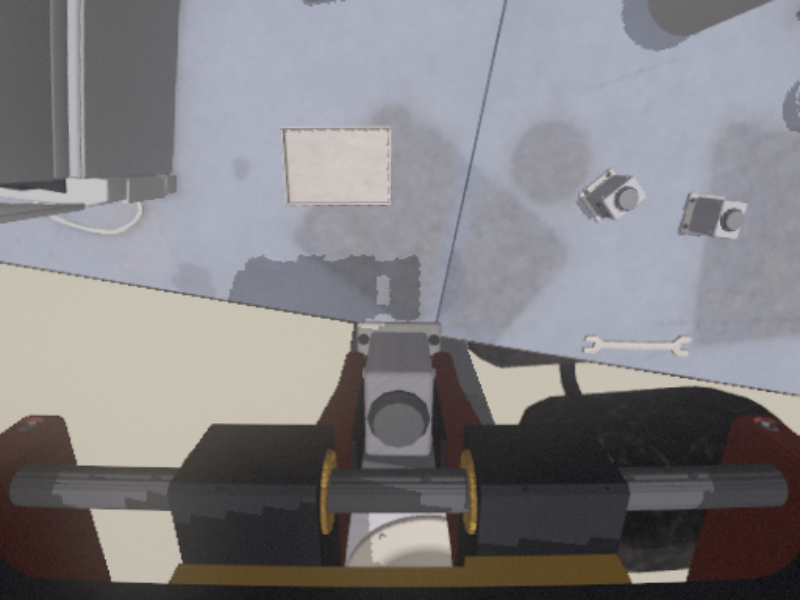

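The tray is square to the gripper at (281–391, 127–206), and the hood corner is at (175,185). I'll triangulate the hood and recompute the tray.

```bash
python3 - <<'E'
from h import *
np.set_printoptions(precision=4,suppress=True)
C=at_z('wrist',np.array([(281,127),(391,127),(391,206),(287,206)])/1.5625-.2,.014)
print(C.mean(0),[np.linalg.norm(C[i]-C[(i+1)%4]) for i in range(4)],[np.degrees(np.arctan2(*(a)[[0,1]])) for a in (C[1]-C[0],C[2]-C[3])])
print(at_z('wrist',np.array([(175,185),(178,0)])/1.5625,0))
m=camera_model('wrist');K=np.array([[m['fx'],0,m['cx']],[0,m['fy'],m['cy']],[0,0,1]])
R=np.array([[.0204,-.9528,-.3028],[-.9998,-.0197,-.0054],[-.0008,.3028,-.953]])
o1=np.array([.5096,.035,.4364])
p=cv2.undistortPoints(np.array([[[93/1.5625,212/1.5625]]]),K,np.array(m['D'])).ravel();d1=R@[*p,1]
o2,d2=ray('wrist',[(175/1.5625,178/1.5625)]);d2=d2[0]
s=np.linalg.lstsq(np.c_[d1,-d2],o2-o1,rcond=None)[0];print(o1+d1*s[0],o2+d2*s[1])
E
```

```text
[0.496 0.183 0.014] [np.float64(0.09953220370616817), np.float64(0.07027217268575353), np.float64(0.0986681998156273), np.float64(0.07049797966075871)] [np.float64(170.15332601603117), np.float64(170.02530806850118)]
[[0.4523 0.3388 0.    ]
 [0.6131 0.3434 0.    ]]
[0.4593 0.3388 0.0005] [0.459  0.3388 0.0005]
```

```bash
f(){ grep -E "^t:|eef|rot|ft_|gap|grip" | tr '\n' ' '; echo; }
python3 -m crank '[{"offset":[0.2,0.2,0],"yaw":0,"hand":0},{"offset":[0.355,0.345,-0.1],"yaw":0,"hand":0},{"offset":[0.355,0.345,-0.3],"yaw":0,"hand":0},{"offset":[0.355,0.345,-0.5],"yaw":0,"hand":0},{"offset":[0.355,0.345,-0.7],"yaw":0,"hand":0},{"offset":[0.355,0.345,-0.9],"yaw":0,"hand":0},{"offset":[0.355,0.345,-1],"yaw":0,"hand":0},{"offset":[0.355,0.345,-1],"yaw":0,"hand":0},{"offset":[0.355,0.345,-1],"yaw":0,"hand":0}]' | f
python3 -m crank '[{"offset":[0,0,-0.08],"yaw":0,"hand":0},{"offset":[0,0,-0.15],"yaw":0,"hand":0},{"offset":[0,0,-0.2],"yaw":0,"hand":0},{"offset":[0,0,-0.24],"yaw":0,"hand":0},{"offset":[0,0,-0.255],"yaw":0,"hand":0},{"offset":[0,0,-0.265],"yaw":0,"hand":0},{"offset":[0,0,-0.265],"yaw":0,"hand":0},{"offset":[0,0,-0.265],"yaw":0,"hand":0}]' | f
```

```text
t: 20.55 eef_pos: [0.4974, 0.1829, 0.0777] tcp_rot: [-180.0, -0.2, 10.1] ft_force: [-0.2, -0.0, -3.0] finger_gap: 0.0239 gripper_force: 29.9 
t: 21.55 eef_pos: [0.4966, 0.1828, 0.023] tcp_rot: [-180.0, -0.0, 10.2] ft_force: [-0.3, -1.0, -3.3] finger_gap: 0.0238 gripper_force: 29.9
```

```bash
f(){ grep -E "^t:|eef|ft_" | tr '\n' ' '; echo; }
python3 -m crank '[{"offset":[0,0,-0.005],"yaw":0,"hand":0},{"offset":[0,0,-0.01],"yaw":0,"hand":0},{"offset":[0,0,-0.015],"yaw":0,"hand":0},{"offset":[0,0,-0.015],"yaw":0,"hand":0}]' | f
python3 -m crank '[{"offset":[0,0,-0.005],"yaw":0,"hand":0},{"offset":[0,0,-0.005],"yaw":0,"hand":0}]' | f
python3 -m crank '[{"offset":[0,0,-0.005],"yaw":0,"hand":0},{"offset":[0,0,-0.005],"yaw":0,"hand":0}]' | f
python3 -m crank '[{"offset":[0,0,-0.005],"yaw":0,"hand":0},{"offset":[0,0,-0.005],"yaw":0,"hand":0}]' | f
```

```text
t: 22.05 eef_pos: [0.4962, 0.1826, 0.0195] ft_force: [-0.2, 0.7, -2.8] 
t: 22.3 eef_pos: [0.4963, 0.1827, 0.0185] ft_force: [0.3, 0.6, -3.4] 
t: 22.55 eef_pos: [0.4964, 0.1827, 0.0182] ft_force: [-0.7, -1.3, 0.4] 
t: 22.8 eef_pos: [0.4965, 0.1827, 0.0182] ft_force: [-5.0, -2.7, 7.2]
```

Seated on the tray floor at 18.2 mm, as expected. I'll relieve the load, release and lift.

```bash
f(){ grep -E "^t:|eef|ft_|gap|grip" | tr '\n' ' '; echo; }
python3 -m crank '[{"offset":[0,0,0.008],"yaw":0,"hand":0},{"offset":[0,0,0.008],"yaw":0,"hand":0.33},{"offset":[0,0,0.008],"yaw":0,"hand":0.36},{"offset":[0,0,0.008],"yaw":0,"hand":0.45},{"offset":[0,0,0.008],"yaw":0,"hand":0.5},{"offset":[0,0,0.008],"yaw":0,"hand":0.5},{"offset":[0,0,0.008],"yaw":0,"hand":0.5}]' | f
python3 -m crank '[{"offset":[0,0,0.05],"yaw":0,"hand":0.5},{"offset":[0,0,0.15],"yaw":0,"hand":0.5},{"offset":[0,0,0.3],"yaw":0,"hand":0.5},{"offset":[0,0,0.5],"yaw":0,"hand":0.5},{"offset":[0,0,0.75],"yaw":0,"hand":0.5},{"offset":[0,0,1],"yaw":0,"hand":0.5}]' | f
python3 -m crank '[{"offset":[-0.3,-0.2,0.2],"yaw":0,"hand":0.5},{"offset":[-0.5,-0.3,0.3],"yaw":0,"hand":0.5},{"offset":[-0.5,-0.3,0.3],"yaw":0,"hand":0.5},{"offset":[-0.5,-0.3,0.3],"yaw":0,"hand":0.5}]' | f
python3 look.py pics/k.png
```

```text
t: 23.68 eef_pos: [0.4963, 0.1827, 0.0182] ft_force: [-0.0, 0.4, 0.1] finger_gap: 0.044 gripper_force: 0.0 
t: 24.42 eef_pos: [0.4961, 0.1826, 0.2217] ft_force: [0.4, -0.1, -0.4] finger_gap: 0.0434 gripper_force: 0.0 
t: 24.92 eef_pos: [0.3964, 0.1227, 0.2796] ft_force: [1.0, -0.8, 1.0] finger_gap: 0.0435 gripper_force: 0.0 
24.925 [0.3964 0.1227 0.2796] [-179.9869   -0.1757   10.1415] [ 1.0411 -0.7531  0.9734]
[[ 0.1764 -0.9395 -0.2936  0.4789]
 [-0.9843 -0.1688 -0.0514  0.1372]
 [-0.0013  0.298  -0.9546  0.4415]
 [ 0.      0.      0.      1.    ]]
latch_1 0.68 [378.1, 92.6, 46.9, 30.6] [402.4575 106.4108] [ 0.5155 -0.0669  0.03  ]
latch_1 0.56 [445.3, 105.4, 43.7, 31.0] [466.8569 120.244 ] [ 0.5156 -0.1668  0.03  ]
latch_1 0.56 [213.9, 72.7, 26.0, 28.1] [225.733   87.5354] [0.4949 0.1811 0.03  ]
latch_1_top 0.43 [476.7, 114.4, 10.8, 14.0] [480.5664 122.007 ] [ 0.5145 -0.1656  0.058 ]
tray 0.93 [192.1, 58.2, 70.6, 56.2] [224.6796  85.9944] [0.4972 0.1855 0.005 ]
```

View pics/k.png

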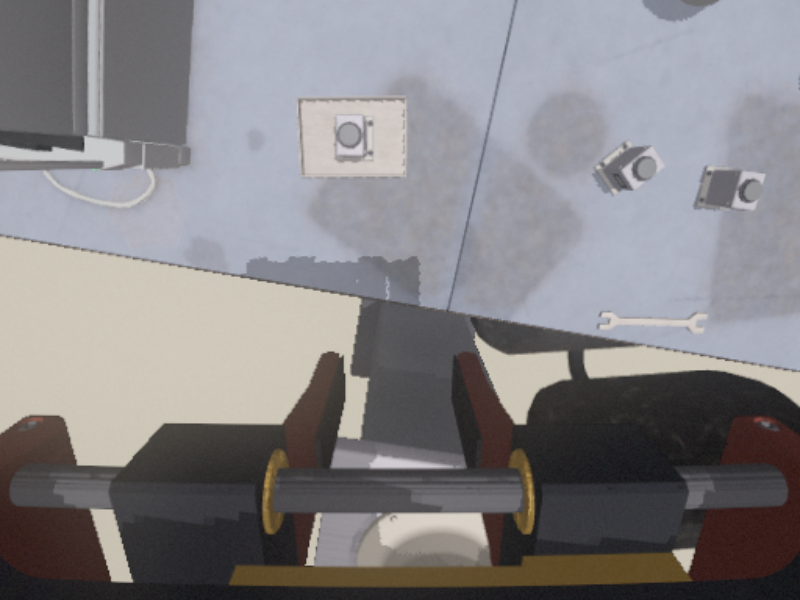

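The good latch stands upright in the middle of the tray, at about (352,137). The tray and the other two latches haven't moved, and the robot is clear of everything.

```bash
python3 -c "
from bench import order;print(order.hand_in())"
```

```text
the job is handed in; nothing more can be done
None
```

I pressed all three buttons until they clicked and stayed in, set the good latch (about 9 N) upright on the tray floor, left the weak (about 3 N) and stiff (about 18.6 N) ones standing where they were, and handed the job in at about 25 s of the 67 s.

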